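# Hold the long-path cell in the photometer's beam

### The arm

A 6-joint arm with a two-finger parallel gripper is mounted at the origin on a cart in front of the work surface, level with it; the furniture and walls round the work are solid. World frame = base frame: x ahead of the robot, y to its left, z up, the work surface at z = 0. Lengths are in m, angles in rad, forces in N, time in s.
With the tool pointing down it reaches from about 0.35 to 0.775 m from the base axis. Payload 7.3 kg.
Tool frame: the origin (TCP) lies on the centre line of the jaws, within the pads' length; the fingertips stand 25 mm ahead of it and the grasp point (between the pads) lies 6 mm ahead of it; z points along the fingers, y is the direction in which the jaws open and shut (so a half turn about z gives the same grasp; the last joint's range is limited). The gripper opens to 92 mm and grips with 3 to 60 N. Pads are 19 mm wide; open, the fingers measure 130 mm over their backs; the gripper's body (75 mm by 190 mm) begins 47 mm behind the grasp point.
Start: joints at [1.131, 0.342, 1.524, -0, 1.275, -0.146], TCP at [0.152, 0.503, 0.252] pointing down, gripper open.
Joint ranges: [-2.53, 2.53], [-0.77, 2.02], [0.04, 2.7], [-1, 4.14], [0.28, 2.66], [-3.11, 3.11]. Speed limits (rad/s): [2.57, 2.57, 3.14, 3.14, 3.14, 3.14].

### API

Orientations are given as [roll, pitch, yaw] about the fixed x, y, z axes, in that order (R = Rz(yaw) Ry(pitch) Rx(roll)).
In Python, from cell import telemetry, read_camera, workorder gives the robot as it stands.
- The arm moves only by the shell command python3 -m creep 'ROWS' [FORCE]. ROWS is JSON, one flat list of numbers, 5 for each row, row after row: the opening, from 0 (shut) to 1 (fully open), then the shift along the world's x, y, z in m, then the turn about the world's z in rad. A call has 1 to 12 rows; each row shifts and turns the pose as measured when the row begins; what a row does not reach is not made up. A row lasts 1/8 s, in which the tool goes at most 62.5 mm and 10.7 degrees, less where a joint would pass 70% of its speed; a pose out of reach is approached as far as the arm can. A call is refused whole if a number of a shift passes 0.0625 or a number of a turn 0.188, either way. A call with a gripper value outside its range is refused whole. The fingers move at their own pace and stop on an object; FORCE is the grip in N (left out, the last holds). Time passes only in rows, so rows that do not move let the fingers close. It gives the time, the measured TCP pose, the force and the opening at its end, in the units of the state.
- telemetry.observe(): the state, without advancing time (a new reading comes with each control period).
- read_camera(name): name is "scene" or "top"; returns a dict with "image" (480x640x3 uint8, red, green, blue), "fovy" (degrees; the focal length in pixels is half the picture's height over the tangent of half this angle, whatever the lens; pixels are square), "cx", "cy" (the principal point, pixels), "distortion" ([k1, k2, p1, p2, k3] as OpenCV has them; the pictures are not rectified), "R" (3x3) and "t" (3): a world point X has camera coordinates R X + t. Camera axes: x right, y down, z forward; pixel columns grow to the right and rows downward; lengths in m; the calibration is good to about 2 mm. A picture is of the moment at which its call begins. There is no depth.
- workorder.hand_in(): hands the job in, once; it reports no verdict.
The state is a dict: "time": time; "qpos": joint angles; "qvel": joint speeds; "joint_efforts": joint torques, N m; "tool_pos": TCP position; "tool_rot": TCP orientation; "contact_force": force on the tool from outside, world axes, zero at the start; "torque": the same for the moment, N m; "opening": finger opening in m.
Only numpy, scipy, OpenCV 4.12 (cv2) and the standard library are available. Lean on these libraries where they do the work, as an engineer would, in place of code of your own. Each camera call takes 0.05 s, during which the arm holds its last target.

### The job

Slide the photometer's dust hood fully open, take the longest of the three glass cells from the rack by its two frosted side faces (never touch its clear end windows with the fingers), and lower it upright into the open bay with its clear windows facing the two lenses. Press it down against the spring lifter until it is fully home, so that the shutter blade is clear of the light path, and finish holding it there in the grip: do not let go, and leave the other two cells standing in the rack.

Things in the scene. Friction and masses are not known exactly. Their poses are not given: they have to be found in the camera images.
- long_cell_centre (a point): centre (half-way up) of the longest glass cell: 12.5 mm along x, 42.5 along y, 54 tall along z (top 3 mm: white stopper, inset 1.5 mm). The 42.5 mm wide faces to +-x are frosted: grip these. The 12.5 mm wide ends to +-y are clear windows. About 36 g. It starts upright in one of the rack's three pockets, long side along the rack, underside 6 mm above the worktop.
- medium_cell_centre (a point): centre of a like cell only 22.5 mm long (12.5 wide, 54 tall), a bystander in another pocket of the rack.
- short_cell_centre (a point): centre of a like cell only 12.5 mm long (12.5 wide, 54 tall), a bystander in another pocket of the rack.
- rack: fixed grey block 52 mm (x) by 222 mm (y), 18 mm high; origin at the centre of its underside. Three pockets in a row along y at -66, 0 and +66 mm, each 15.5 (x) by 45.5 (y) mm and 12 mm deep. The cells stand 42 mm out of it.
- photometer: fixed white bench photometer, 130 mm (x) by 240 mm (y), origin at the centre of its underside, front to -x. Deck 26 mm high; on it the lamp turret (y -34 to -110 mm) and the detector turret (y +34 to +114 mm), each 50 mm wide (x) and 72 mm high. Between them is the bay, open at front and back. The light path runs along y, 52 mm up, between the lenses that reach to y = +-27.5 mm.
- seat (a point): on the photometer: where the long cell's centre is when fully home, 57 mm above the worktop (its underside then at 30 mm). Axes as the photometer's; the cell's y axis lies along this y, either way round. The bay's guide plate, top 42 mm above the worktop, has a chamfered pocket centred here, 15.5 mm (x) by 45.5 mm (y): 1.5 mm play each side.
- lifter (a joint): downward travel in m of the spring lifter, the plate in the pocket that the cell lands on: 0 = up (its top 40 mm above the worktop), 0.010 = hard stop. Spring 1.8 N at the top, 4.8 N at the bottom; it springs back when let go. It carries the thin shutter blade (14 mm wide, at the photometer's y = -25.5 mm), which covers the lamp's lens when up and clears it when down.
- hood (a joint): travel in m of the sliding dust hood over the bay: 0 = closed, 0.072 = fully open at its stop. Slides along the photometer's +y, over the detector turret; friction about 1 N, stays where it is left. A grey inverted U, 64 mm (x) by 73 mm (y), its top 77 mm above the worktop.
- hood_tab (a point): centre of the grip tab on top of the hood: 30 mm (x) by 12 mm (y) by 20 mm tall, from 77 to 97 mm above the worktop, axes as the photometer's; moves with the hood.
Things that resemble listed ones, but are neither listed nor needed, are in the scene too. Leave any red or yellow look-alike of the part that bears long_cell_centre alone.

How it is judged:
On the way, in this order (a step that is already met when the one before it is completed fails the run):
1. the dust hood is slid fully open (value of joint hood above 0.066 m), for 0.2 s.
2. the long cell is lifted clear of the rack in the grip, by both frosted faces (height (world z) of long_cell_centre above 0.055 m and contact force between the fingers and long_cell_c0 above 0.5 N and contact force between the fingers and long_cell_c1 above 0.5 N and contact force between long_cell and rack below 0.05 N and value of joint lifter below 0.002 m), for 0.2 s.
At the end, for the whole second after the job is handed in: Hood open to within 6 mm of its stop; long cell within 4 mm of the seat centre and 2.5 mm of full depth, upright within 0.08 rad, windows square to the light path within 0.12 rad, lifter at least 8 of 10 mm down; both frosted faces gripped and the cell still (horizontal distance between long_cell_centre and seat below 0.004 m and z of long_cell_centre in the frame of seat between -0.0025 and 0.0025 m and angle between the y axis of long_cell_centre and the y axis of seat, either way round below 0.12 rad and angle between long_cell_centre's own z axis and vertical below 0.08 rad and value of joint lifter above 0.008 m and value of joint hood above 0.066 m and contact force between the fingers and long_cell_c0 above 0.5 N and contact force between the fingers and long_cell_c1 above 0.5 N and contact force between long_cell and lifter above 2 N and linear speed of long_cell below 0.02 m/s); the arm keeps its last pose, push and grip.
It fails at once if a finger touches a clear window of the long cell (contact force between the fingers and long_cell_c2 above 0.3 N or contact force between the fingers and long_cell_c3 above 0.3 N).
It fails at once if one of the other two cells is taken out of place or tipped (distance of any of medium_cell_centre, short_cell_centre from where it was at the start of the episode above 0.025 m or angle between any of medium_cell_centre, short_cell_centre's own z axis and vertical above 0.5 rad).
It also fails if it takes over 54 s, if anything falls off the work surface, if the arm or the gripper's body presses on something with over 40 N, if the wrist force passes 120 N, or if a joint passes its speed limit or range.

## Working session

There is one attempt and no reset: what is moved stays moved. The work goes in short steps, Python scripts to look and compute and a shell command to move; the robot and the scene stay as the last step left them, time stands still between calls to the robot, and variables do not carry over. Pictures are saved under pics/ and viewed, and the job is handed in when it is done.

```bash
ls; mkdir -p pics; python3 - <<'E'
from cell import telemetry, read_camera
import cv2,json
print(telemetry.observe())
for n in("scene","top"):
    d=read_camera(n); cv2.imwrite(f"pics/{n}0.png",d["image"][:,:,::-1])
    print({k:v for k,v in d.items() if k!="image"})
E
```

```text
pics
{'time': 0.0, 'qpos': array([ 1.13104459e+00,  3.42738970e-01,  1.52495342e+00, -9.64891748e-06,
        1.27538624e+00, -1.46002589e-01]), 'qvel': array([ 8.60566758e-05, -1.06706865e-03, -1.13024301e-03, -7.02066793e-04,
       -1.19369352e-03, -5.42309930e-04]), 'joint_efforts': array([-5.43943825e-04, -4.31248355e+01, -2.44217777e+01,  7.19388644e-02,
        5.59698092e-02, -1.19373485e-04]), 'tool_pos': array([0.15184738, 0.50220829, 0.25105869]), 'tool_rot': array([-3.14012115e+00, -2.07057249e-04,  2.84784617e+00]), 'contact_force': array([-0.48835187,  0.39679063,  0.66977029]), 'torque': array([ 0.03455023, -0.01703284,  0.03828514]), 'opening': 0.09166499527163208}
{'fovy': 54.19038673441628, 'cx': 326.7478283260742, 'cy': 240.56318130831292, 'distortion': array([-0.01187028,  0.        ,  0.        ,  0.        ,  0.        ]), 'R': array([[ 0.62085532, -0.78380001,  0.01400773],
       [-0.32686527, -0.27507168, -0.90415412],
       [ 0.71252913,  0.55677025, -0.42697672]]), 't': array([-0.3331185 ,  0.21401742,  0.59418523])}
{'fovy': 49.45967291461698, 'cx': 309.3253986598572, 'cy': 240.72481837764246, 'distortion': array([-0.14600042,  0.        ,  0.        ,  0.        ,  0.        ]), 'R': array([[ 0.02032341, -0.99969932,  0.01371987],
       [-0.99412974, -0.02166497, -0.10600327],
       [ 0.10626864, -0.01148498, -0.99427113]]), 't': array([-0.06673742,  0.49676694,  1.13077474])}
```

View pics/scene0.png

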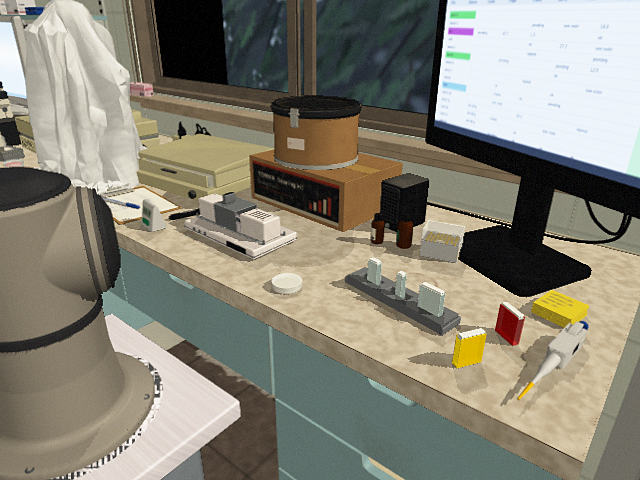

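View pics/top0.png

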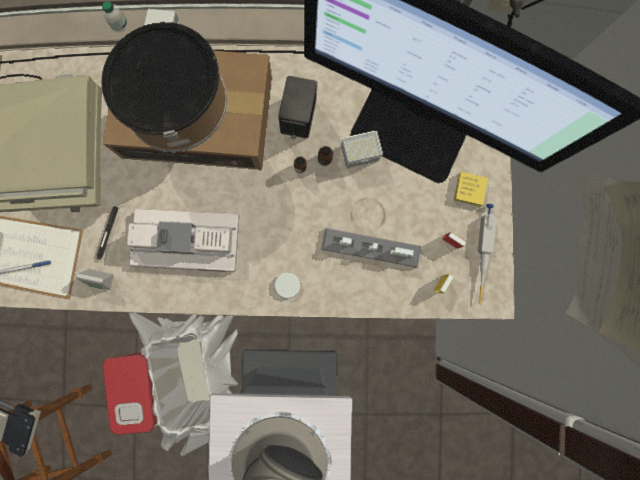

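The top view shows the photometer around (183,240), the rack around (371,248) with the long cell at its right end (403,252), and the red and yellow decoys at (453,240) and (443,284). I'll zoom in on these.

```bash
python3 - <<'E'
import cv2
a=cv2.imread("pics/top0.png")
cv2.imwrite("pics/top_ph.png",cv2.resize(a[195:285,115:250],None,fx=5.5,fy=5.5,interpolation=cv2.INTER_CUBIC))
cv2.imwrite("pics/top_rk.png",cv2.resize(a[215:285,310:430],None,fx=6,fy=6,interpolation=cv2.INTER_CUBIC))
b=cv2.imread("pics/scene0.png")
cv2.imwrite("pics/sc_ph.png",cv2.resize(b[175:265,175:305],None,fx=6,fy=6,interpolation=cv2.INTER_CUBIC))
cv2.imwrite("pics/sc_rk.png",cv2.resize(b[245:340,335:470],None,fx=5.9,fy=5.9,interpolation=cv2.INTER_CUBIC))
E
```

```text
(no output)
```

View pics/top_ph.png

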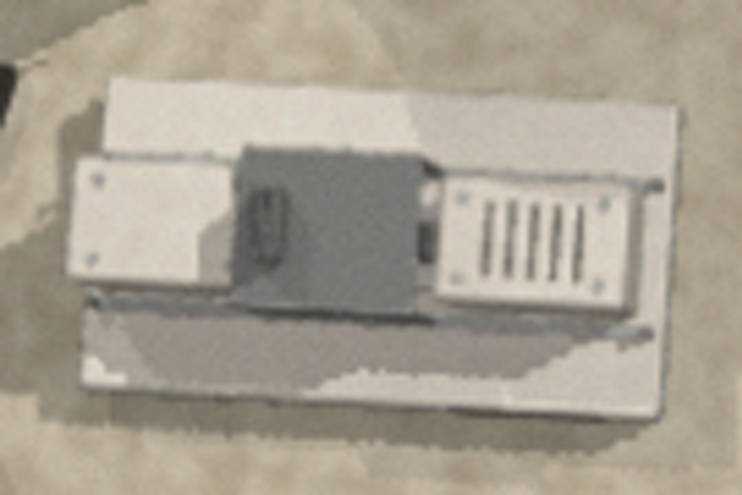

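View pics/top_rk.png

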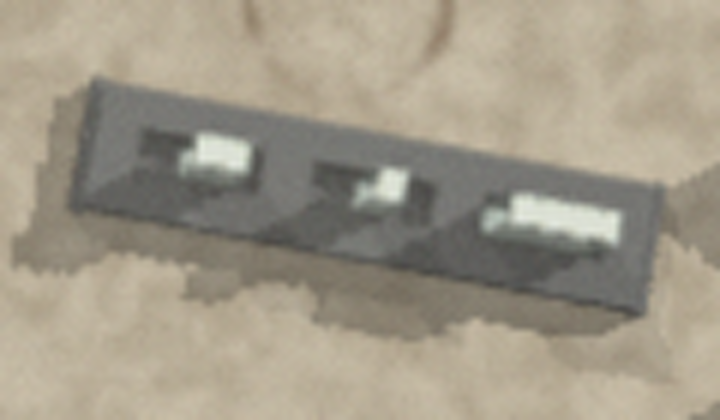

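View pics/sc_ph.png

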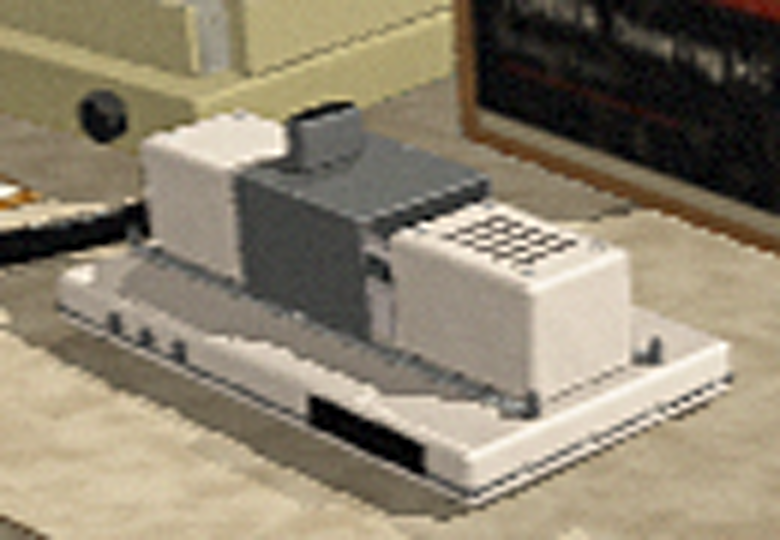

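View pics/sc_rk.png

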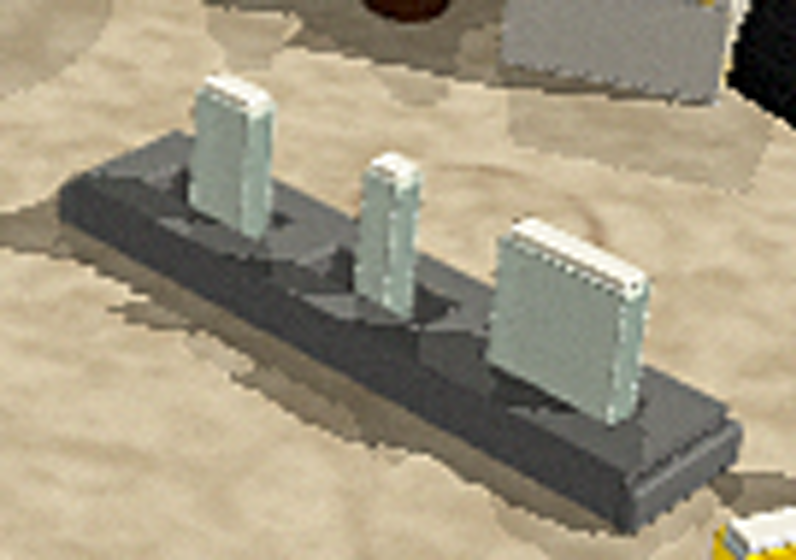

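```bash
cat > h.py <<'E'
import numpy as np, cv2
from cell import telemetry, read_camera
from scipy.optimize import least_squares
def K(d):
    f=240/np.tan(np.radians(d["fovy"])/2)
    return np.array([[f,0,d["cx"]],[0,f,d["cy"]],[0,0,1.]])
def proj(d,X):
    X=np.atleast_2d(X).astype(float)
    return cv2.projectPoints(X,cv2.Rodrigues(d["R"])[0],d["t"],K(d),d["distortion"])[0].reshape(-1,2)
def ray(d,uv):
    p=cv2.undistortPoints(np.array([[uv]],float),K(d),d["distortion"])[0,0]
    dirw=d["R"].T@np.array([p[0],p[1],1]); o=-d["R"].T@d["t"]
    return o,dirw
def onz(d,uv,z):
    o,r=ray(d,uv); return o+r*(z-o[2])/r[2]
def tri(cams,uvs):
    A=[];b=[]
    for d,uv in zip(cams,uvs):
        o,r=ray(d,uv); r/=np.linalg.norm(r); P=np.eye(3)-np.outer(r,r); A.append(P);b.append(P@o)
    return np.linalg.lstsq(np.vstack(A),np.hstack(b),rcond=None)[0]
def up(uv,off,s): return (np.array(uv,float)+.5)/s-.5+np.array(off)
E
cat > fit.py <<'E'
from h import *
T=read_camera("top");S=read_camera("scene")
def fit(obs,x0,name):
    # obs: (cam, local xyz, uv)
    def res(p,full=False):
        c,s=np.cos(p[2]),np.sin(p[2]); out=[]
        for d,l,uv in obs:
            X=np.array([p[0]+c*l[0]-s*l[1],p[1]+s*l[0]+c*l[1],p[3]+l[2]])
            out.append(proj(d,X)[0]-uv)
        return np.array(out) if full else np.ravel(out)
    r=least_squares(res,x0,loss="soft_l1"); print(name,"x y yaw dz",r.x.round(4)); print(res(r.x,True).round(1).tolist())
    for dd,n in((T,"top"),(S,"scene")):
        o2=[o for o in obs if o[0] is dd]
        f=lambda p:np.ravel([proj(d,[p[0]+np.cos(p[2])*l[0]-np.sin(p[2])*l[1],p[1]+np.sin(p[2])*l[0]+np.cos(p[2])*l[1],l[2]])[0]-uv for d,l,uv in o2])
        print("  only",n,least_squares(f,x0[:3],loss="soft_l1").x.round(4))
    return r.x
tp=lambda u:up(u,(115,195),5.5); tr=lambda u:up(u,(310,215),6); sp=lambda u:up(u,(175,175),6); sr=lambda u:up(u,(335,245),5.9)
mm=lambda *a:np.array(a)/1000
ph=[(T,mm(65,120,26),tp((110,78))),(T,mm(65,-120,26),tp((680,105))),(T,mm(-65,-120,26),tp((661,414))),(T,mm(-65,120,26),tp((84,386))),
(T,mm(-25,114,72),tp((67,278))),(T,mm(25,114,72),tp((78,157))),(T,mm(25,-110,72),tp((636,184))),(T,mm(-25,-110,72),tp((629,311))),
(T,mm(32,36.5,77),tp((245,148))),(T,mm(32,-36.5,77),tp((425,156))),(T,mm(-32,-36.5,77),tp((418,312))),(T,mm(-32,36.5,77),tp((234,302))),
(S,mm(-65,-120,26),sp((470,460))),(S,mm(65,-120,26),sp((730,345))),(S,mm(-25,-110,72),sp((530,291))),(S,mm(25,-110,72),sp((630,253))),
(S,mm(-32,36.5,77),sp((238,178))),(S,mm(-32,-36.5,77),sp((362,222))),(S,mm(32,-36.5,77),sp((490,184)))]
fit(ph,[.5,.2,0,0],"phot")
rk=[(T,mm(26,111,18),tr((95,80))),(T,mm(26,-111,18),tr((662,187))),(T,mm(-26,-111,18),tr((645,307))),(T,mm(-26,111,18),tr((75,207))),
(S,mm(26,111,18),sr((178,130))),(S,mm(-26,-111,18),sr((632,474))),(S,mm(26,-111,18),sr((740,422))),(S,mm(-26,-111,0),sr((628,532)))]
r=fit(rk,[.5,-.2,-.2,0],"rack")
tall=mm(0,0,60)
lc=[(T,mm(4.75,19.75,60),tr((514,194))),(T,mm(4.75,-19.75,60),tr((622,210))),(T,mm(-4.75,-19.75,60),tr((617,247))),(T,mm(-4.75,19.75,60),tr((510,231))),
(S,mm(-4.75,19.75,60),sr((507,228))),(S,mm(-4.75,-19.75,60),sr((638,288))),(S,mm(4.75,-19.75,60),sr((648,272))),(S,mm(4.75,19.75,60),sr((527,217)))]
fit(lc,[.5,-.25,-.2,0],"long")
print("pocket -66:",r[0]+.066*np.sin(r[2]),r[1]-.066*np.cos(r[2]))
E
python3 fit.py
```

```text
phot x y yaw dz [ 0.4959  0.2259 -0.026  -0.0006]
[[-1.0, -0.7], [0.0, -0.9], [-0.1, 0.9], [-1.0, 0.5], [-0.7, 0.5], [-0.8, -0.3], [-0.4, -0.5], [-0.6, -0.4], [3.2, -0.6], [3.9, -0.6], [3.1, 0.8], [2.9, 1.0], [-1.1, 0.0], [-0.3, -0.5], [-0.9, 0.2], [-0.3, -0.4], [-0.1, 0.5], [0.8, 1.4], [1.8, -0.3]]
  only top [ 0.4957  0.2259 -0.0292]
  only scene [ 0.4942  0.2247 -0.0112]
rack x y yaw dz [ 0.489  -0.1968 -0.1597 -0.0005]
[[-0.2, -1.5], [1.8, -1.7], [1.0, 1.0], [-1.0, -0.0], [-2.5, -0.8], [0.1, 2.0], [0.4, -1.6], [-0.6, 1.5]]
  only top [ 0.4874 -0.1959 -0.1619]
  only scene [ 0.4927 -0.197  -0.1816]
long x y yaw dz [ 4.777e-01 -2.635e-01 -1.238e-01  4.000e-04]
[[0.9, 0.1], [0.8, 0.1], [1.1, -1.8], [1.1, -1.7], [-0.5, 0.4], [-2.2, -0.5], [-0.6, 0.1], [-0.5, 0.3]]
  only top [ 0.4758 -0.2614 -0.1256]
  only scene [ 0.4794 -0.2642 -0.0932]
pocket -66: 0.4784691370096644 -0.261971300736498
```

```bash
python3 - <<'E'
import cv2
a=cv2.imread("pics/top0.png")
cv2.imwrite("pics/top_tab.png",cv2.resize(a[215:260,150:200],None,fx=12,fy=12,interpolation=cv2.INTER_CUBIC))
b=cv2.imread("pics/scene0.png")
cv2.imwrite("pics/sc_tab.png",cv2.resize(b[188:215,210:260],None,fx=15,fy=15,interpolation=cv2.INTER_CUBIC))
E
```

```text
(no output)
```

View pics/top_tab.png

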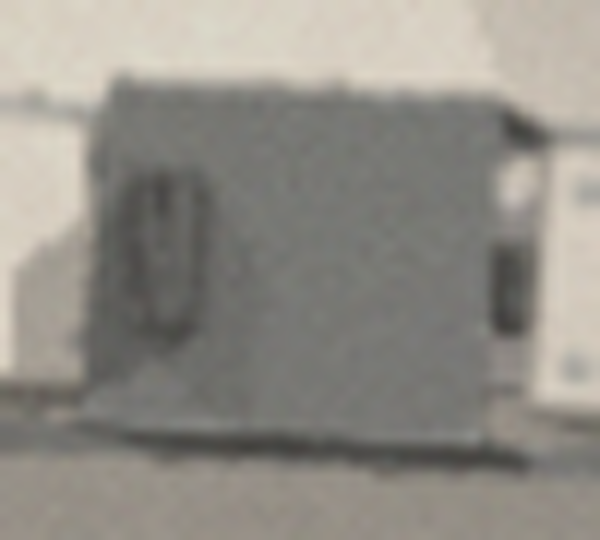

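View pics/sc_tab.png

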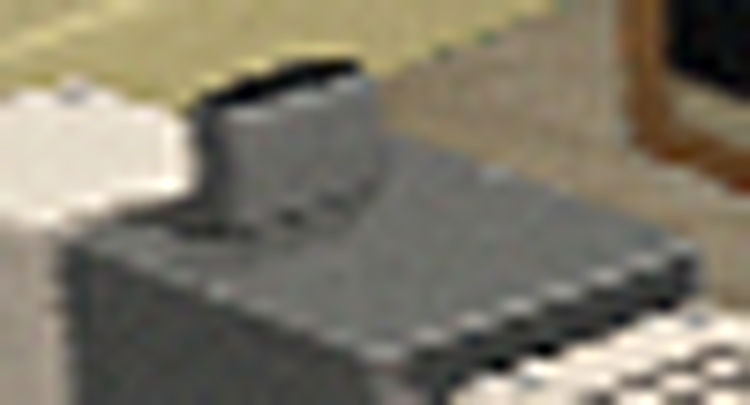

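```bash
python3 - <<'E'
from h import *
T=read_camera("top");S=read_camera("scene")
a=up((165,253),(150,215),12);b=up((283,88),(210,188),15)
print("tab tri",tri([T,S],[a,b]), onz(T,a,.097),onz(S,b,.097))
# hood corners
t=[up(u,(150,215),12) for u in((112,85),(505,95),(490,440),(85,425))]
for u in t: print("hood",onz(T,u,.077))
s=[up(u,(210,188),15) for u in((70,245),(385,355),(695,250))]
for i,j in((0,3),(1,2),(2,1)): print("tri",tri([T,S],[t[j],s[i]]))
c,q=np.cos(-.026),np.sin(-.026)
for P in[onz(T,a,.097)]+[onz(T,u,.077) for u in t]:
    d=P[:2]-[.4957,.2259]; print("local",c*d[0]+q*d[1],-q*d[0]+c*d[1])
E
```

```text
tab tri [0.49564342 0.25100785 0.09755458] [0.49466135 0.25212844 0.097     ] [0.49745953 0.25099825 0.097     ]
hood [0.5269753  0.26887501 0.077     ]
hood [0.5265624  0.19728437 0.077     ]
hood [0.46472892 0.19720486 0.077     ]
hood [0.46571817 0.27060991 0.077     ]
tri [0.46736937 0.26935126 0.07637104]
tri [0.46548599 0.19615324 0.07816988]
tri [0.52726445 0.19695004 0.07598665]
local -0.0017201593874780468 0.02619257486942356
local 0.03014750377791098 0.043773549925381385
local 0.03159589566692051 -0.02780362509700822
local -0.030214624746901918 -0.029490603991206888
local -0.03113402114217099 0.0439153611245735
```

```bash
python3 -m creep '[0,0.043,-0.0355,0,-0.163, 0,0.043,-0.0355,0,-0.163, 0,0.043,-0.0355,0,-0.163, 0,0.043,-0.0355,0,-0.163, 0,0.043,-0.0355,0,-0.163, 0,0.043,-0.0355,0,-0.163, 0,0.043,-0.0355,0,-0.163, 0,0.043,-0.0355,0,-0.163]' 20
```

```text
time: 1.3
tool_pos: [0.5024, 0.2111, 0.2517]
tool_rot: [3.14, -0.002, 1.51]
contact_force: [-0.3, 1.7, -0.1]
opening: 0.0164
```

```bash
python3 -m creep '[0,-0.005,0.005,-0.05,0.035, 0,0,0,-0.05,0, 0,0,0,-0.03,0, 0,0,0,-0.006,0]'
python3 - <<'E'
from h import *
for n in("top","scene"):
    d=read_camera(n);a=d["image"][:,:,::-1]
    cv2.imwrite(f"pics/{n}1.png",cv2.resize(a[150:310,90:290],None,fx=4,fy=3.75,interpolation=cv2.INTER_CUBIC))
print(telemetry.observe()["tool_pos"],telemetry.observe()["tool_rot"])
E
```

```text
time: 1.8
tool_pos: [0.5015, 0.2121, 0.1126]
tool_rot: [3.135, -0.002, 1.536]
contact_force: [-0.8, -0.7, 0.3]
opening: 0.0004
[0.50247902 0.21248732 0.11429054] [ 3.13223650e+00 -3.05797997e-03  1.53621772e+00]
```

View pics/scene1.png

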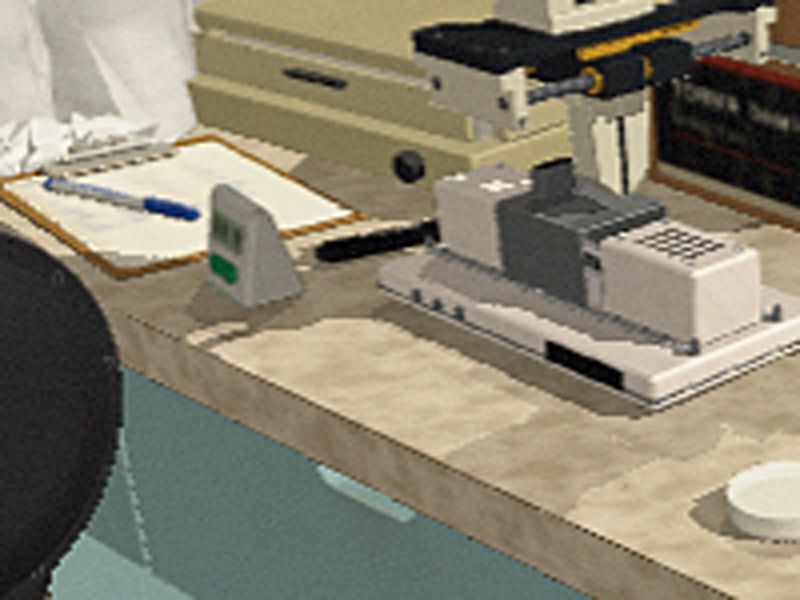

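```bash
python3 - <<'E'
from h import *
for n in("top","scene"):
    d=read_camera(n)
    for P in([.502,.2125,.089],[.502,.2125,.1335],[.5,.2,.077]): 
        p=proj(d,P)[0]; print(n,p,(p-[90,150])*[4,3.75])
print(telemetry.observe()["tool_pos"])
E
```

```text
top [182.82106581 233.01205634] [371.28426325 311.29521127]
top [177.88352155 230.37170904] [351.53408618 301.3939089 ]
top [189.8071163  234.73944551] [399.22846522 317.77292065]
scene [241.91153672 200.13855754] [607.64614688 188.01959077]
scene [240.61912746 180.76790231] [602.47650986 115.37963365]
scene [245.46011153 206.81741209] [621.84044614 213.06529535]
[0.50337308 0.21282334 0.1158095 ]
```

View pics/top1.png

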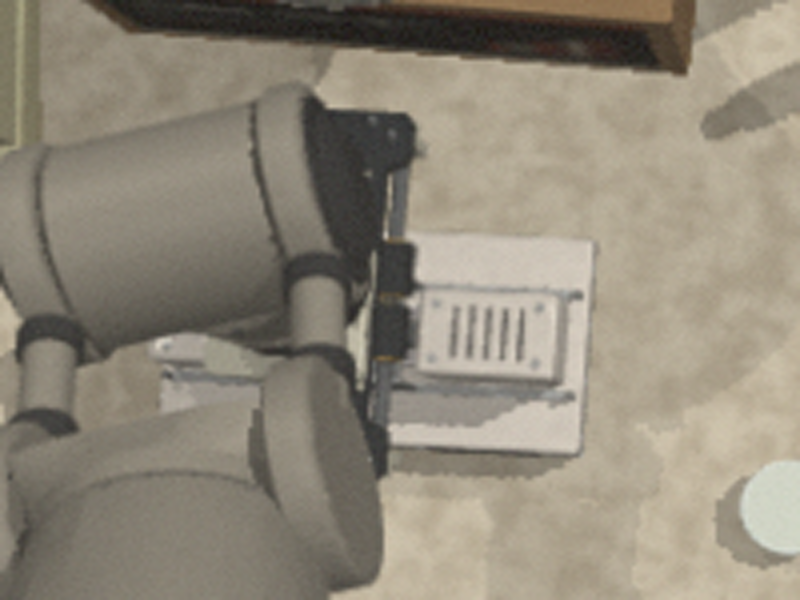

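```bash
python3 -m creep '[0,-0.005,0.006,-0.007,0, 0,0,0.012,-0.002,0, 0,0,0.012,0,0, 0,0,0.012,0,0, 0,0,0.012,0,0, 0,0,0.012,0,0]'
```

```text
time: 2.75
tool_pos: [0.4997, 0.2837, 0.1094]
tool_rot: [3.123, -0.005, 1.537]
contact_force: [0.3, -1.7, 0.1]
opening: 0.0004
```

```bash
python3 -m creep '[0,0,0.008,-0.002,0, 0,0,0.006,0,0, 0,0,0.005,0,0, 0,0,0.004,0,0]'; python3 -m creep '[0,0,0.004,-0.001,0]'; python3 -m creep '[0,0,0.004,-0.001,0]'
```

```text
time: 3.25
tool_pos: [0.4996, 0.3013, 0.1073]
tool_rot: [3.125, 0.01, 1.54]
contact_force: [0.6, -21.3, 7.9]
opening: 0.0005
time: 3.38
tool_pos: [0.4997, 0.3014, 0.1071]
tool_rot: [3.127, 0.017, 1.54]
contact_force: [-2.8, -18.8, 14.9]
opening: 0.0004
time: 3.5
tool_pos: [0.4997, 0.3015, 0.1071]
tool_rot: [3.128, 0.024, 1.539]
contact_force: [-3.2, -18.7, 13.8]
opening: 0.0004
```

```bash
python3 -m creep '[0,0,-0.006,0.003,0, 0,0,-0.02,0.02,0, 0.6,0,-0.05,0.06,0, 0.6,0,-0.06,0.03,0, 0.6,0,-0.06,0,0, 0.6,0,-0.06,0,0, 0.6,0,0,0,0]'
python3 - <<'E'
from h import *
for n in("top","scene"):
    d=read_camera(n);a=d["image"][:,:,::-1]
    cv2.imwrite(f"pics/{n}2.png",cv2.resize(a[190:290,110:250],None,fx=5.7,fy=5.7,interpolation=cv2.INTER_CUBIC))
print(telemetry.observe())
E
```

```text
time: 4.38
tool_pos: [0.4997, 0.0528, 0.2107]
tool_rot: [3.124, 0.022, 1.539]
contact_force: [0.3, 0.9, -0.6]
opening: 0.0457
{'time': 4.475, 'qpos': array([-0.02887048,  0.33299677,  1.6596989 , -0.02282701,  1.13186193,
        0.00862035]), 'qvel': array([ 0.04531761,  0.00979383, -0.00286295,  0.0002811 ,  0.00129525,
        0.00477331]), 'joint_efforts': array([ -1.47646878, -41.33538365, -22.93704629,  -0.13664149,
        -0.05695833,  -0.08592466]), 'tool_pos': array([0.49958131, 0.05594672, 0.21045104]), 'tool_rot': array([3.12447606, 0.02067829, 1.54265376]), 'contact_force': array([-0.38476543,  1.30836236, -0.77891052]), 'torque': array([-0.07075175,  0.06627601, -0.01016742]), 'opening': 0.052953865446117854}
```

View pics/top2.png

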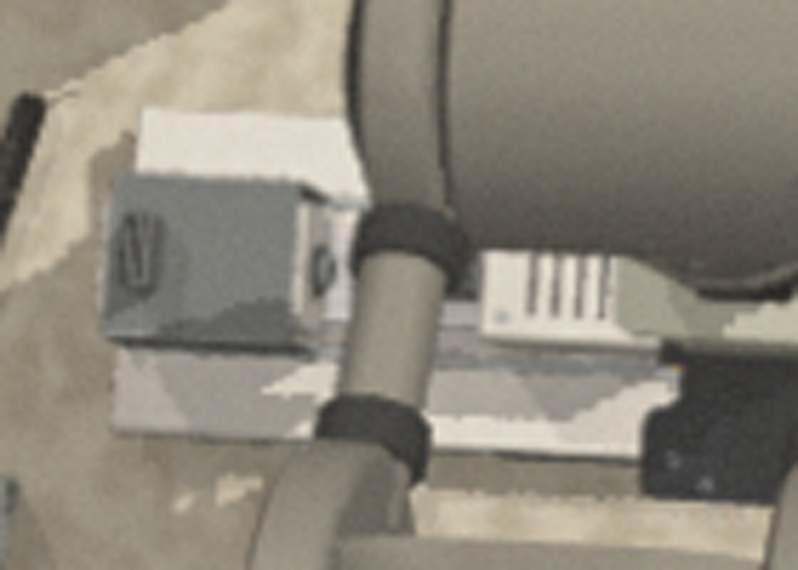

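View pics/scene2.png

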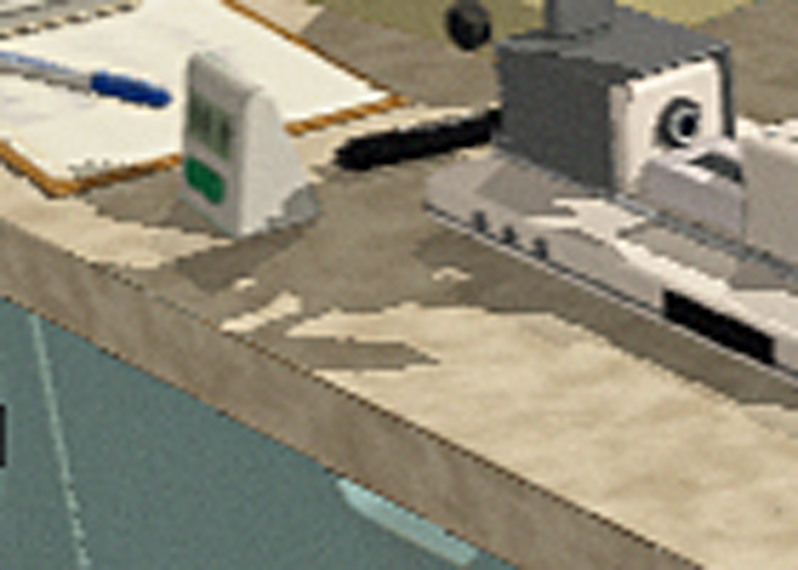

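```bash
python3 - <<'E'
from h import *
T=read_camera("top");S=read_camera("scene")
c,q=np.cos(-.026),np.sin(-.026)
for u in((103,338),(308,347),(120,175),(300,183)):
    P=onz(T,up(u,(110,190),5.7),.077); d=P[:2]-[.4957,.2259]; print("local",c*d[0]+q*d[1],-q*d[0]+c*d[1])
for u in((497,45),(613,82),(728,40)):
    P=onz(S,up(u,(110,190),5.7),.077); d=P[:2]-[.4957,.2259]; print("S local",c*d[0]+q*d[1],-q*d[0]+c*d[1])
E
```

```text
local -0.031972696803571315 0.10789906580624029
local -0.031468166869509324 0.028565336604394618
local 0.03025990757264219 0.10652040328604645
local 0.030331476711663346 0.036419769028064576
S local -0.030071093380131864 0.10211005053255134
S local -0.025287450186908634 0.03410363082489856
S local 0.035803680623345734 0.03774962417231667
```

```bash
python3 -m creep '[0.6,-0.004,-0.053,0,-0.02, 0.6,-0.004,-0.053,0,-0.02, 0.6,-0.004,-0.053,0,-0.02, 0.6,-0.004,-0.053,0,-0.02, 0.6,-0.004,-0.053,-0.03,-0.02, 0.6,-0.004,-0.053,-0.03,-0.02, 0.6,0,0,-0.02,0]'; python3 -m creep '[0.6,0,0,0,0]'
```

```text
time: 5.45
tool_pos: [0.4802, -0.2582, 0.1288]
tool_rot: [3.118, 0.02, 1.445]
contact_force: [-0.5, 0.2, 0.3]
opening: 0.0551
time: 5.58
tool_pos: [0.48, -0.2567, 0.127]
tool_rot: [3.122, 0.018, 1.446]
contact_force: [0.1, 0.3, 0.3]
opening: 0.0551
```

```bash
python3 -m creep '[0.6,-0.002,-0.006,-0.03,-0.027, 0.6,0,0,-0.01,0]'
python3 - <<'E'
from h import *
d=read_camera("top");a=d["image"][:,:,::-1]
cv2.imwrite("pics/top3.png",cv2.resize(a[190:310,300:460],None,fx=5,fy=5,interpolation=cv2.INTER_CUBIC))
d=read_camera("scene");a=d["image"][:,:,::-1]
cv2.imwrite("pics/scene3.png",cv2.resize(a[220:350,330:500],None,fx=4.6,fy=4.6,interpolation=cv2.INTER_CUBIC))
o=telemetry.observe();print(o["tool_pos"],o["tool_rot"])
E
```

```text
time: 5.82
tool_pos: [0.4808, -0.2609, 0.0885]
tool_rot: [3.118, 0.02, 1.423]
contact_force: [0.9, 0.5, 0.6]
opening: 0.0555
[ 0.48121165 -0.26115837  0.08916863] [3.11687409 0.02023049 1.4234967 ]
```

View pics/scene3.png

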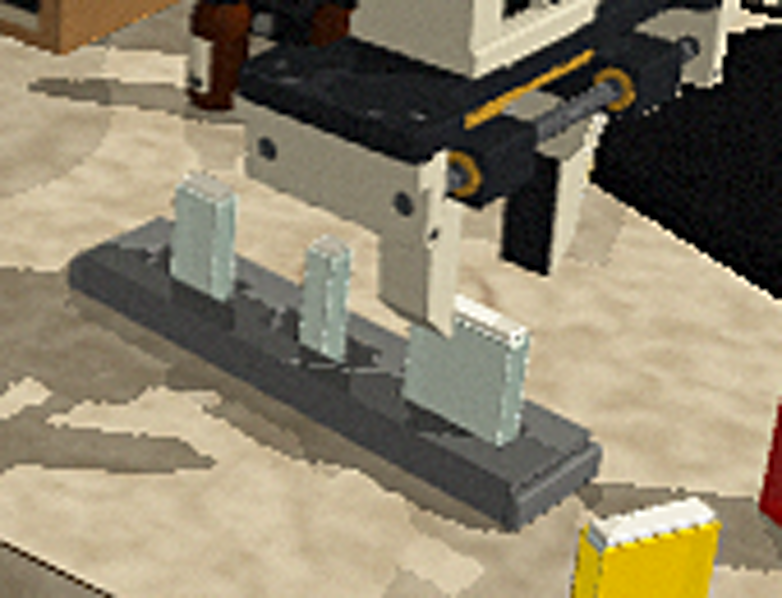

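View pics/top3.png

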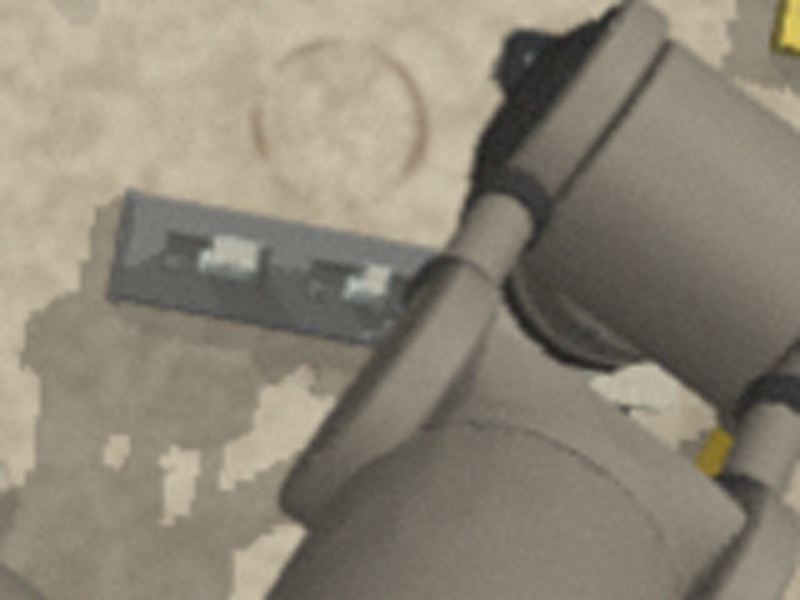

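```bash
python3 - <<'E'
from h import *
S=read_camera("scene"); o=telemetry.observe(); p=o["tool_pos"]
from scipy.spatial.transform import Rotation as Ro
R=Ro.from_euler("xyz",o["tool_rot"]).as_matrix()
for l in([.0095,.0277,.025],[-.0095,.0277,.025],[.0095,-.0277,.025],[-.0095,-.0277,.025]):
    P=p+R@l; print(P.round(4),((proj(S,P)[0]-[330,220]+.5)*4.6-.5).round())
E
```

```text
[ 0.5107 -0.2569  0.0654] [497. 257.]
[ 0.5079 -0.2757  0.0658] [541. 276.]
[ 0.456  -0.2488  0.064 ] [404. 313.]
[ 0.4532 -0.2676  0.0643] [449. 333.]
```

```bash
python3 -m creep '[0.6,-0.002,-0.001,-0.015,0, 0.6,0,0,-0.012,0, 0.6,0,0,-0.008,0, 0.6,0,0,0,0]' 25
```

```text
time: 6.48
tool_pos: [0.4804, -0.2625, 0.0545]
tool_rot: [3.113, 0.022, 1.425]
contact_force: [-0.8, -0.5, 0.4]
opening: 0.0551
```

```bash
python3 -m creep '[0.6,-0.002,-0.001,-0.004,0, 0.6,0,0,0,0]'; python3 -m creep '[0.35,0,0,0,0, 0.2,0,0,0,0, 0,0,0,0,0, 0,0,0,0,0, 0,0,0,0,0]' 25
```

```text
time: 6.72
tool_pos: [0.4783, -0.2638, 0.0504]
tool_rot: [3.113, 0.022, 1.424]
contact_force: [-1.0, 0.2, 0.4]
opening: 0.0546
time: 7.35
tool_pos: [0.4773, -0.2636, 0.0506]
tool_rot: [3.115, 0.022, 1.425]
contact_force: [-4.3, -1.0, 3.5]
opening: 0.0123
```

```bash
python3 -m creep '[0,0,0,0.01,0, 0,0,0,0.02,0, 0,0,0,0.02,0, 0,0,0,0.03,0, 0,0,0,0.04,0, 0,0,0,0,0, 0,0,0,0,0]'
python3 - <<'E'
from h import *
d=read_camera("scene");a=d["image"][:,:,::-1]
cv2.imwrite("pics/scene4.png",cv2.resize(a[180:350,330:500],None,fx=3.5,fy=3.5,interpolation=cv2.INTER_CUBIC))
o=telemetry.observe();print(o["tool_pos"],o["tool_rot"])
E
```

```text
time: 8.22
tool_pos: [0.4781, -0.2635, 0.1775]
tool_rot: [3.111, 0.023, 1.425]
contact_force: [-0.1, 0.2, -1.7]
opening: 0.0126
[ 0.47834643 -0.26362232  0.17762405] [3.1102119  0.02353525 1.42465659]
```

View pics/scene4.png

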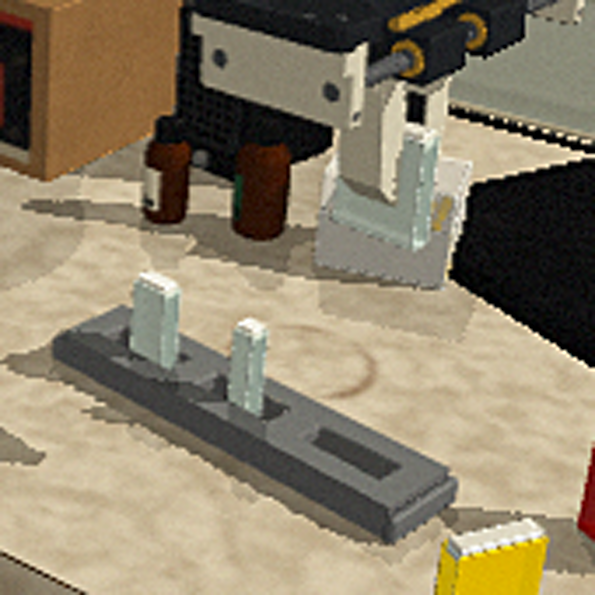

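```bash
python3 - <<'E'
from h import *
d=read_camera("scene");a=d["image"][:,:,::-1]
cv2.imwrite("pics/scene5.png",cv2.resize(a[200:260,415:465],None,fx=10,fy=10,interpolation=cv2.INTER_CUBIC))
d=read_camera("top");a=d["image"][:,:,::-1]
cv2.imwrite("pics/top5.png",cv2.resize(a[190:310,320:480],None,fx=5,fy=5,interpolation=cv2.INTER_CUBIC))
o=telemetry.observe();print(o["tool_pos"],o["tool_rot"])
E
```

```text
[ 0.4780088  -0.26344464  0.17681846] [3.11183907 0.02270573 1.42461174]
```

View pics/scene5.png

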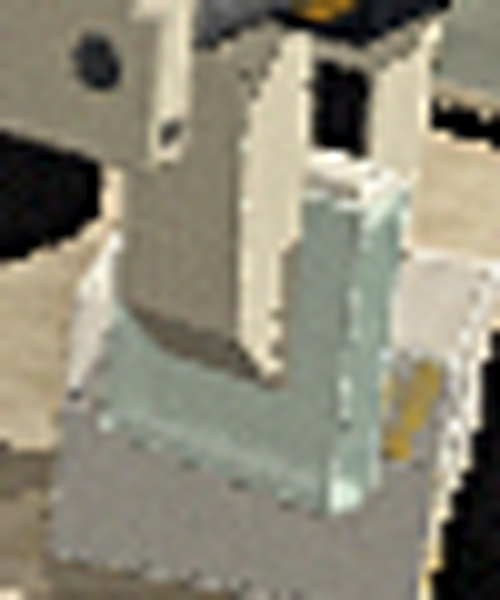

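View pics/top5.png

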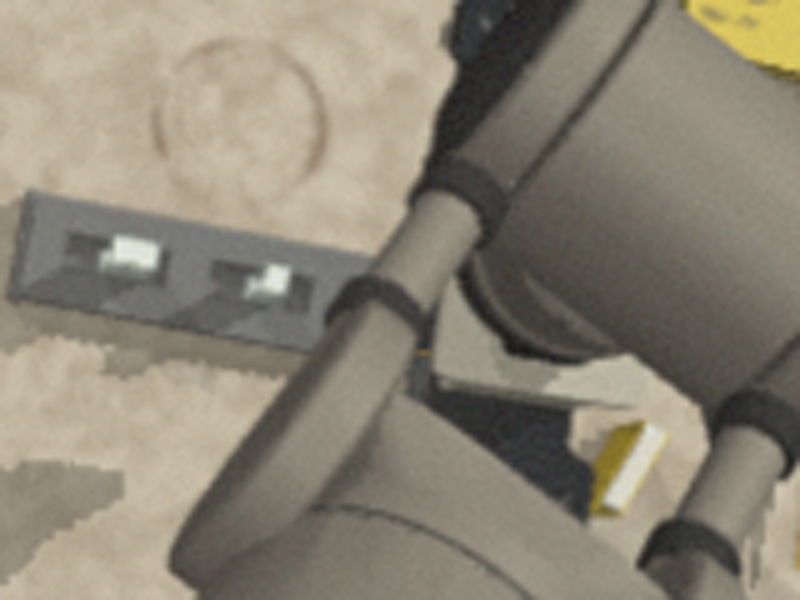

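```bash
python3 - <<'E'
from h import *
from scipy.spatial.transform import Rotation as Ro
S=read_camera("scene"); 
p=np.array([.4782,-.2635,.1772]);R=Ro.from_euler("xyz",[3.111,.023,1.4247]).as_matrix()
print("tool x axis",R[:,0],"z",R[:,2])
g=p+R[:,2]*.006
ob=[((-6.25,21.25,-27),(100,420)),((-6.25,-21.25,-27),(333,515)),((6.25,-21.25,-27),(382,495)),((6.25,-21.25,24),(408,205)),((-6.25,-21.25,24),(358,212))]
def res(v):
    s,dz,rol=v; yaw=1.4247-np.pi/2
    M=Ro.from_euler("zyx",[yaw,-0.0,0]).as_matrix()@Ro.from_euler("xyz",[rol,.03*0,0]).as_matrix()
    # v: shift along cell y, cell centre z rel TCP, tilt about cell x
    c=g+M@[0,s,0]; c[2]=p[2]+dz
    return np.ravel([proj(S,c+M@(np.array(l)/1000))[0]-up(u,(415,200),10) for l,u in ob])
r=least_squares(res,[0,-.017,0],loss="soft_l1"); print(r.x,res(r.x).round(1))
E
```

```text
tool x axis [ 0.14553866  0.98908523 -0.02299797] z [ 0.02691561 -0.02719522 -0.99926772]
[-0.00065694 -0.01515306 -0.01786148] [-0.2  1.4 -0.5  0.5 -0.7  0.1  0.5 -1.8  0.8 -0.4]
```

```bash
python3 - <<'E'
from h import *
d=read_camera("top");a=d["image"][:,:,::-1]
cv2.imwrite("pics/top6.png",cv2.resize(a[205:275,140:220],None,fx=8,fy=8,interpolation=cv2.INTER_CUBIC))
d=read_camera("scene");a=d["image"][:,:,::-1]
cv2.imwrite("pics/scene6.png",cv2.resize(a[190:250,205:285],None,fx=9,fy=9,interpolation=cv2.INTER_CUBIC))
E
```

View pics/top6.png

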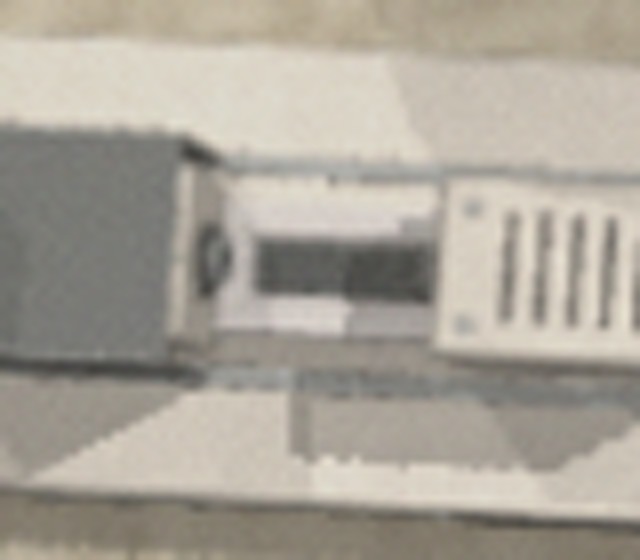

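View pics/scene6.png

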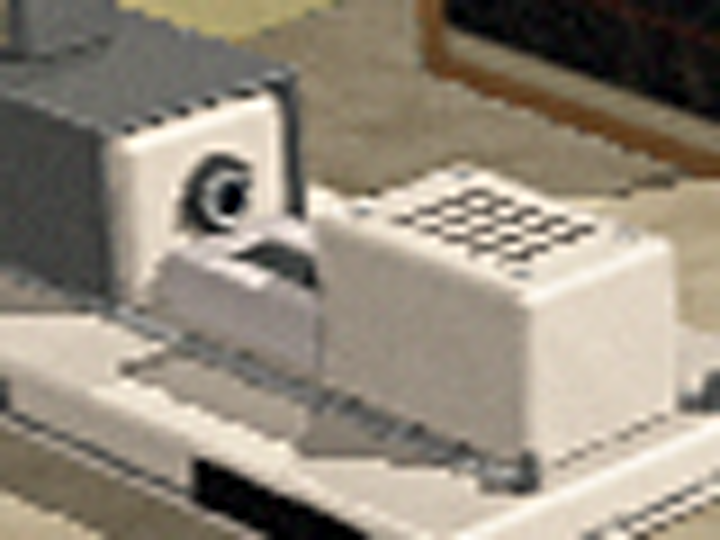

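```bash
python3 - <<'E'
from h import *
T=read_camera("top")
c,q=np.cos(-.027),np.sin(-.027)
for n,u,z in(("left",(256,268),.042),("cu",(345,238),.042),("cl",(345,301),.042),("topplate",(345,197),.042),("plateleft",(218,268),.042),("platebot",(345,330),.042),("lens",(215,255),.052)):
    P=onz(T,up(u,(140,205),8),z); d=P[:2]-[.4957,.2259]; print(n,P.round(4),"local",c*d[0]+q*d[1],-q*d[0]+c*d[1])
E
```

```text
left [0.4957 0.2482 0.042 ] local -0.0005767794505277495 0.02233847329180146
cu [0.5046 0.2237 0.042 ] local 0.008941004838261381 -0.0019697016793146374
cl [0.4871 0.2229 0.042 ] local -0.008492771176469247 -0.003254767246310327
topplate [0.516  0.2242 0.042 ] local 0.020318068708159148 -0.0011206112102375024
plateleft [0.4955 0.2589 0.042 ] local -0.001094381559203971 0.03301497962415892
platebot [0.4791 0.2225 0.042 ] local -0.016499201665768404 -0.003838402650499415
lens [0.498  0.2573 0.052 ] local 0.0014506408260927428 0.03144218845529283
```

```bash
python3 -m creep '[0,0.002,0.04,0,0.013, 0,0.002,0.054,0,0.013, 0,0.002,0.054,0,0.013, 0,0.002,0.054,0,0.013, 0,0.002,0.054,0,0.013, 0,0.002,0.054,0,0.013, 0,0.002,0.054,0,0.013, 0,0.002,0.054,0,0.013, 0,0.002,0.04,0,0.013, 0,0,0.02,0,0, 0,0,0,0,0]'; python3 -m creep '[0,0,0,0,0]'
```

```text
time: 9.95
tool_pos: [0.494, 0.2287, 0.1732]
tool_rot: [3.115, 0.023, 1.543]
contact_force: [0.3, -0.5, -1.0]
opening: 0.0124
time: 10.07
tool_pos: [0.4938, 0.2281, 0.1729]
tool_rot: [3.115, 0.024, 1.543]
contact_force: [-0.2, 0.3, -1.0]
opening: 0.0128
```

```bash
python3 -m creep '[0,0.002,-0.003,-0.03,0, 0,0,0,-0.03,0, 0,0,0,-0.012,0, 0,0,0,0,0, 0,0,0,0,0]'
python3 - <<'E'
from h import *
d=read_camera("scene");a=d["image"][:,:,::-1]
cv2.imwrite("pics/scene7.png",cv2.resize(a[170:250,200:290],None,fx=7,fy=7,interpolation=cv2.INTER_CUBIC))
d=read_camera("top");a=d["image"][:,:,::-1]
cv2.imwrite("pics/top7.png",cv2.resize(a[190:290,100:250],None,fx=5,fy=5,interpolation=cv2.INTER_CUBIC))
o=telemetry.observe();print(o["tool_pos"],o["tool_rot"])
E
```

```text
time: 10.7
tool_pos: [0.4977, 0.2209, 0.1011]
tool_rot: [3.112, 0.023, 1.538]
contact_force: [0.5, 0.3, -0.2]
opening: 0.012
[0.49770146 0.22108904 0.10120139] [3.11167381 0.02305319 1.53795446]
```

View pics/scene7.png

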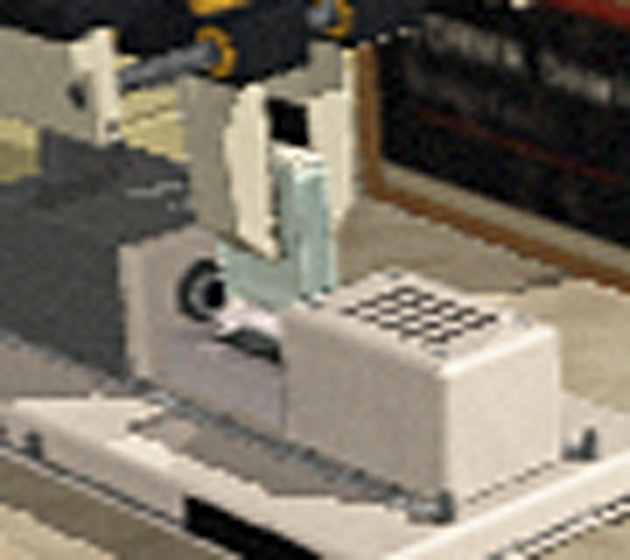

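View pics/top7.png

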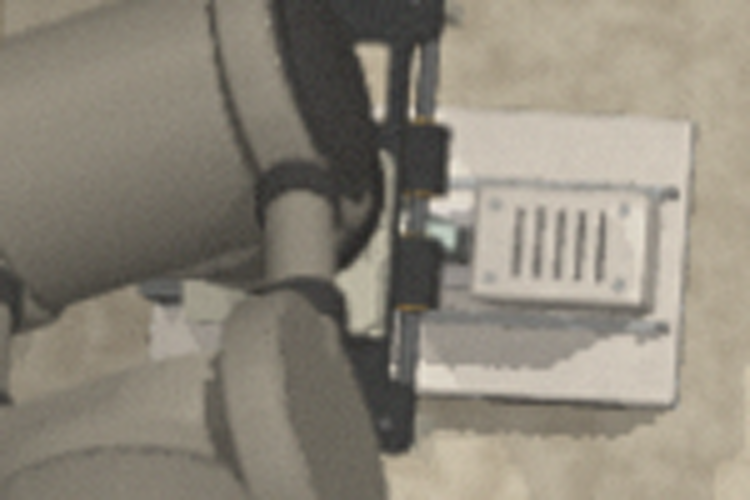

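```bash
python3 -m creep '[0,-0.002,0.005,-0.004,0.005, 0,0,0,0,0, 0,0,0,0,0]'
python3 - <<'E'
from h import *
d=read_camera("scene");a=d["image"][:,:,::-1]
cv2.imwrite("pics/scene8.png",cv2.resize(a[185:225,222:267],None,fx=14,fy=14,interpolation=cv2.INTER_CUBIC))
d=read_camera("top");a=d["image"][:,:,::-1]
cv2.imwrite("pics/top8.png",cv2.resize(a[222:252,175:215],None,fx=15,fy=15,interpolation=cv2.INTER_CUBIC))
o=telemetry.observe();print(o["tool_pos"],o["tool_rot"],o["contact_force"])
E
```

```text
time: 11.18
tool_pos: [0.496, 0.227, 0.0982]
tool_rot: [3.109, 0.022, 1.544]
contact_force: [-0.3, -0.6, 1.2]
opening: 0.0121
[0.49597424 0.22681749 0.09809581] [3.10972316 0.02232326 1.54363174] [-0.56110914 -0.61971426  0.30830161]
```

View pics/scene8.png

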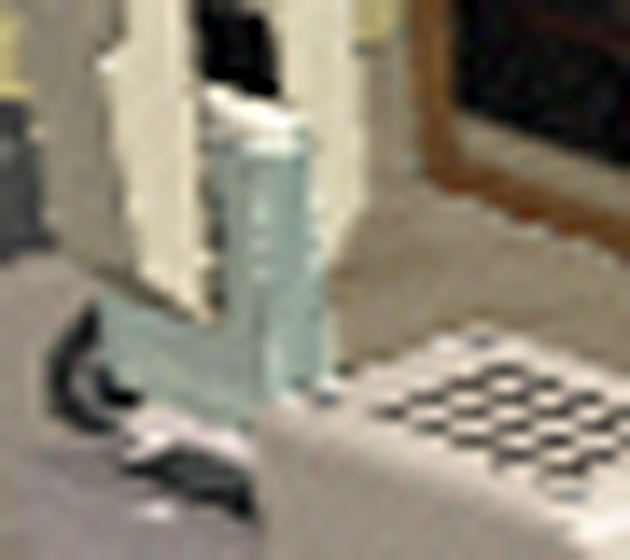

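View pics/top8.png

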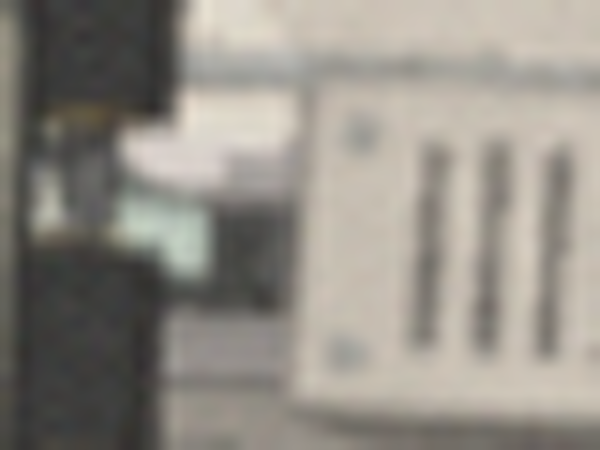

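```bash
python3 - <<'E'
from h import *
T=read_camera("top");S=read_camera("scene")
c0=np.array([.4960,.2266,.0805]);yw=-.027
from scipy.spatial.transform import Rotation as Ro
M=Ro.from_euler("z",yw).as_matrix()
for l in((4.75,-19.75,27),(-4.75,-19.75,27),(6.25,-21.25,24),(-6.25,-21.25,24)):
    P=c0+M@(np.array(l)/1000); print(l,"top crop",((proj(T,P)[0]-[175,222]+.5)*15-.5).round(),"scene crop",((proj(S,P)[0]-[222,185]+.5)*14-.5).round())
for l in((-6.25,21.25,-27),(-6.25,-21.25,-27),(6.25,-21.25,-27)):
    P=c0+M@(np.array(l)/1000); print(l,"scene crop",((proj(S,P)[0]-[222,185]+.5)*14-.5).round())
# pocket edges and lamp turret inner top corners
ph=np.array([.4957,.2259,0])
for n,l in(("lampF",(-25,-34,72)),("lampB",(25,-34,72)),("pockFL",(-7.75,22.75,42)),("pockBL",(7.75,22.75,42)),("pockF",(-7.75,-22.75,42)),("pockBm",(7.75,-22.75,42))):
    P=ph+M@(np.array(l)/1000); print(n,"top",((proj(T,P)[0]-[175,222]+.5)*15-.5).round(),"scene",((proj(S,P)[0]-[222,185]+.5)*14-.5).round())
E
```

```text
(4.75, -19.75, 27) top crop [135. 170.] scene crop [295. 118.]
(-4.75, -19.75, 27) top crop [130. 238.] scene crop [247. 133.]
(6.25, -21.25, 24) top crop [151. 162.] scene crop [310. 136.]
(-6.25, -21.25, 24) top crop [144. 251.] scene crop [248. 156.]
(-6.25, 21.25, -27) scene crop [ 95. 395.]
(-6.25, -21.25, -27) scene crop [269. 462.]
(6.25, -21.25, -27) scene crop [329. 440.]
lampF top [279. 414.] scene [223. 408.]
lampB top [303.  67.] scene [468. 320.]
pockFL top [-51. 296.] scene [ 88. 463.]
pockBL top [-43. 192.] scene [163. 436.]
pockF top [253. 311.] scene [274. 536.]
pockBm top [261. 206.] scene [349. 508.]
```

```bash
cat > ov.py <<'E'
from h import *
import sys
from scipy.spatial.transform import Rotation as Ro
def box(x0,x1,y0,y1,z0,z1):
    c=[(x,y,z) for x in(x0,x1) for y in(y0,y1) for z in(z0,z1)]
    return [(a,b) for i,a in enumerate(c) for b in c[i+1:] if sum(p!=q for p,q in zip(a,b))==1]
def draw(img,d,off,s,pose,segs,col):
    M=Ro.from_euler("z",pose[3]).as_matrix()
    for a,b in segs:
        u=[((proj(d,np.array(pose[:3])+M@(np.array(l)/1000))[0]-off+.5)*s-.5) for l in(a,b)]
        cv2.line(img,*[tuple(int(round(v*8)) for v in w) for w in u],col,1,cv2.LINE_AA,3)
def go(name,out,crop,s,ph,cell):
    d=read_camera(name);x0,y0,x1,y1=crop
    img=cv2.resize(np.ascontiguousarray(d["image"][y0:y1,x0:x1,::-1]),None,fx=s,fy=s,interpolation=cv2.INTER_CUBIC)
    off=np.array([x0,y0])
    draw(img,d,off,s,ph,box(-65,65,-120,120,26,26)+box(-25,25,-110,-34,26,72)+box(-32,32,35.5,108.5,77,77),(0,0,255))
    draw(img,d,off,s,ph,box(-7.75,7.75,-22.75,22.75,42,42),(255,0,255))
    draw(img,d,off,s,cell,box(-6.25,6.25,-21.25,21.25,-27,24),(255,0,0))
    cv2.imwrite(out,img)
E
python3 - <<'E'
from ov import *
ph=[.4957,.2259,0,-.027];ce=[.4960,.2266,.0805,-.027]
go("scene","pics/s9.png",(175,175,305,265),6,ph,ce)
go("top","pics/t9.png",(115,200,250,280),5.9,ph,ce)
E
```

```text
(no output)
```

View pics/s9.png

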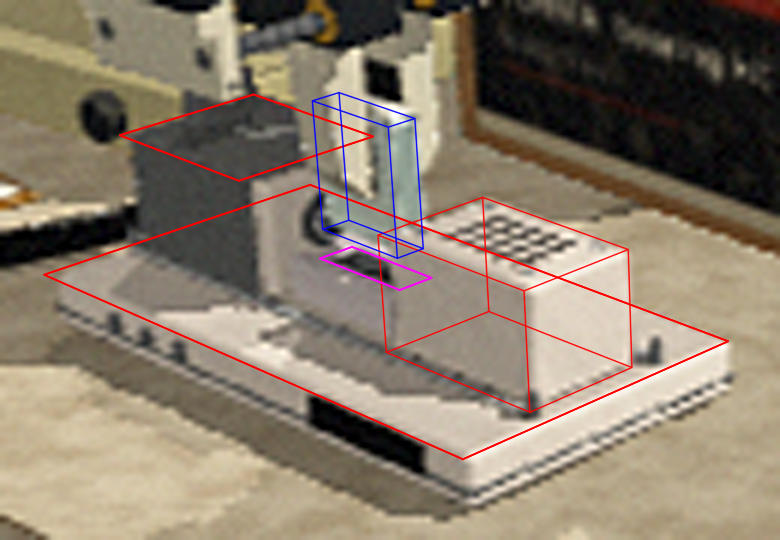

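View pics/t9.png

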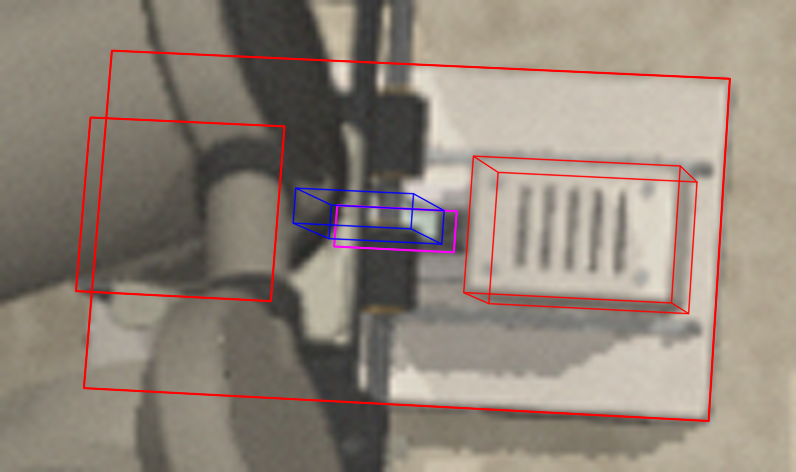

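```bash
python3 - <<'E'
from h import *
T=read_camera("top");S=read_camera("scene")
M=cv2.Rodrigues(np.array([0,0,-.027]))[0]; ph=np.array([.4957,.2259,0])
for l in((0,27.5,52),(0,34,52)):
    P=ph+M@(np.array(l)/1000); print(l,"scene6",((proj(S,P)[0]-[205,190]+.5)*9-.5).round(),"top6",((proj(T,P)[0]-[140,205]+.5)*8-.5).round())
for l in((-7.75,22.75,42),(7.75,22.75,42),(-7.75,-22.75,42),(7.75,-22.75,42),(-25,-34,72),(-25,34,72),(-25,-110,72)):
    P=ph+M@(np.array(l)/1000); print(l,"scene6",((proj(S,P)[0]-[205,190]+.5)*9-.5).round(),"top6",((proj(T,P)[0]-[140,205]+.5)*8-.5).round())
import cv2
E
python3 - <<'E'
import cv2
a=cv2.imread("pics/scene6.png")
cv2.imwrite("pics/s6b.png",cv2.resize(a[120:360,80:360],None,fx=2.5,fy=2.5,interpolation=cv2.INTER_CUBIC))
E
```

```text
(0, 27.5, 52) scene6 [219. 202.] top6 [229. 261.]
(0, 34, 52) scene6 [202. 196.] top6 [205. 260.]
(-7.75, 22.75, 42) scene6 [210. 252.] top6 [253. 294.]
(7.75, 22.75, 42) scene6 [258. 235.] top6 [257. 238.]
(-7.75, -22.75, 42) scene6 [329. 300.] top6 [415. 302.]
(7.75, -22.75, 42) scene6 [377. 281.] top6 [419. 246.]
(-25, -34, 72) scene6 [296. 217.] top6 [428. 356.]
(-25, 34, 72) scene6 [116. 148.] top6 [179. 344.]
(-25, -110, 72) scene6 [515. 301.] top6 [710. 370.]
```

View pics/s6b.png

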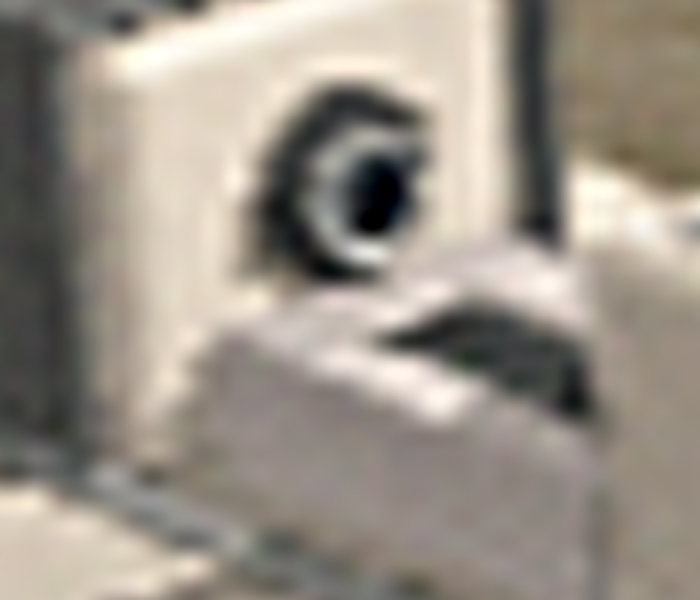

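```bash
sed -i '/^ph=\[/,$d' fit.py; cat >> fit.py <<'E'
ph=[(T,mm(65,120,26),tp((110,78))),(T,mm(65,-120,26),tp((680,105))),(T,mm(-65,-120,26),tp((661,414))),(T,mm(-65,120,26),tp((84,386))),
(T,mm(-25,114,72),tp((67,278))),(T,mm(25,114,72),tp((78,157))),(T,mm(25,-110,72),tp((636,184))),(T,mm(-25,-110,72),tp((629,311))),
(T,mm(-7.75,22.75,42),up((255,298),(140,205),8)),(T,mm(7.75,22.75,42),up((258,240),(140,205),8)),
(T,mm(32,108.5,77),up((120,175),(110,190),5.7)),(T,mm(-32,108.5,77),up((103,340),(110,190),5.7)),
(S,mm(-65,-120,26),sp((470,460))),(S,mm(65,-120,26),sp((730,345))),(S,mm(-25,-110,72),sp((530,291))),(S,mm(25,-110,72),sp((630,253))),
(S,mm(0,27.5,52),up((230,198),(205,190),9)),(S,mm(7.75,22.75,42),up((264,242),(205,190),9)),(S,mm(-32,35.5,77),up((110,135),(205,190),9)),(S,mm(32,35.5,77),up((298,70),(205,190),9)),(S,mm(-32,108.5,77),up((495,46),(110,190),5.7))]
fit(ph,[.5,.2,0,0],"phot")
E
python3 fit.py
```

```text
phot x y yaw dz [ 0.4959  0.2243 -0.0266 -0.0005]
[[-0.4, -0.7], [0.7, -0.9], [0.6, 0.9], [-0.4, 0.5], [-0.0, 0.5], [-0.1, -0.3], [0.3, -0.5], [0.1, -0.4], [0.5, -0.6], [0.6, -0.3], [-0.0, -0.9], [0.5, -0.4], [-0.6, 0.2], [0.2, -0.4], [-0.4, 0.3], [0.2, -0.3], [-0.7, 0.8], [-0.2, -0.4], [-1.9, 0.4], [-0.4, 0.3], [-1.5, -0.3]]
  only top [ 0.4951  0.2246 -0.0276]
  only scene [ 0.4967  0.223  -0.0354]
```

```bash
python3 -m creep '[0,0,-0.002,-0.005,0, 0,0,0,0,0]'; python3 - <<'E'
from cell import telemetry,read_camera
import numpy as np
a=[]
for i in range(3):
    read_camera("top");o=telemetry.observe();a.append(np.r_[o["tool_pos"],o["tool_rot"]])
print(np.array(a).round(4))
E
```

```text
time: 11.92
tool_pos: [0.4959, 0.2245, 0.0926]
tool_rot: [3.11, 0.022, 1.543]
contact_force: [-0.5, 0.3, -0.0]
opening: 0.0125
[[0.4962 0.2246 0.0928 3.1094 0.0222 1.5433]
 [0.4962 0.2247 0.093  3.1092 0.0221 1.5434]
 [0.4963 0.2247 0.0931 3.109  0.0221 1.5434]]
```

```bash
for i in 1 2; do python3 -m creep '[0,0,0,-0.003,0, 0,0,0,0,0]'; done
```

```text
time: 12.32
tool_pos: [0.4964, 0.2248, 0.09]
tool_rot: [3.109, 0.022, 1.543]
contact_force: [-0.5, -0.0, 0.4]
opening: 0.0121
time: 12.58
tool_pos: [0.4963, 0.2248, 0.0867]
tool_rot: [3.109, 0.022, 1.544]
contact_force: [-0.0, 0.1, -1.0]
opening: 0.0125
```

```bash
for i in 1 2; do python3 -m creep '[0,0,0,-0.003,0]'; done
```

```text
time: 12.7
tool_pos: [0.4963, 0.2249, 0.084]
tool_rot: [3.109, 0.022, 1.544]
contact_force: [-0.8, 0.0, 1.6]
opening: 0.0123
time: 12.82
tool_pos: [0.4963, 0.2249, 0.081]
tool_rot: [3.109, 0.022, 1.544]
contact_force: [-1.9, -0.3, 2.7]
opening: 0.0124
```

```bash
for i in 1 2 3; do python3 -m creep '[0,0,0,-0.002,0]'; done
```

```text
time: 12.95
tool_pos: [0.4963, 0.2249, 0.079]
tool_rot: [3.108, 0.022, 1.544]
contact_force: [-1.7, -0.5, 3.6]
opening: 0.0122
time: 13.08
tool_pos: [0.4963, 0.2249, 0.077]
tool_rot: [3.108, 0.022, 1.544]
contact_force: [-2.3, -0.6, 3.7]
opening: 0.0121
time: 13.2
tool_pos: [0.4963, 0.2249, 0.075]
tool_rot: [3.108, 0.022, 1.544]
contact_force: [-2.0, -0.6, 3.9]
opening: 0.0122
```

```bash
for i in 1 2 3; do python3 -m creep '[0,0,0,-0.002,0]'; done
```

```text
time: 13.32
tool_pos: [0.4964, 0.2249, 0.0743]
tool_rot: [3.108, 0.022, 1.544]
contact_force: [-7.5, -1.7, 26.8]
opening: 0.0121
time: 13.45
tool_pos: [0.4964, 0.225, 0.0742]
tool_rot: [3.107, 0.022, 1.544]
contact_force: [-9.4, -1.9, 28.0]
opening: 0.0123
time: 13.58
tool_pos: [0.4964, 0.2249, 0.0743]
tool_rot: [3.106, 0.022, 1.544]
contact_force: [-6.9, -2.1, 22.8]
opening: 0.0122
```

```bash
python3 -m creep '[0,0,0,-0.001,0, 0,0,0,-0.001,0, 0,0,0,-0.001,0]' 30
python3 - <<'E'
from ov import *
ph=[.4959,.2243,0,-.027];ce=[.4963,.2246,.057,-.027]
go("scene","pics/s10.png",(205,180,285,240),9,ph,ce)
d=read_camera("scene");a=d["image"][:,:,::-1]
cv2.imwrite("pics/s11.png",cv2.resize(a[180:240,205:285],None,fx=9,fy=9,interpolation=cv2.INTER_CUBIC))
cv2.imwrite("pics/s12.png",a)
o=telemetry.observe();print(o["time"],o["tool_pos"],o["tool_rot"],o["contact_force"],o["opening"])
E
```

```text
time: 13.95
tool_pos: [0.4962, 0.2249, 0.0745]
tool_rot: [3.104, 0.021, 1.544]
contact_force: [-4.8, -1.0, 12.1]
opening: 0.0125
14.05 [0.49622294 0.22492815 0.07454139] [3.10445912 0.02136246 1.54384714] [-4.17412073 -1.1811063  12.61036912] 0.012494790246281025
```

View pics/s10.png

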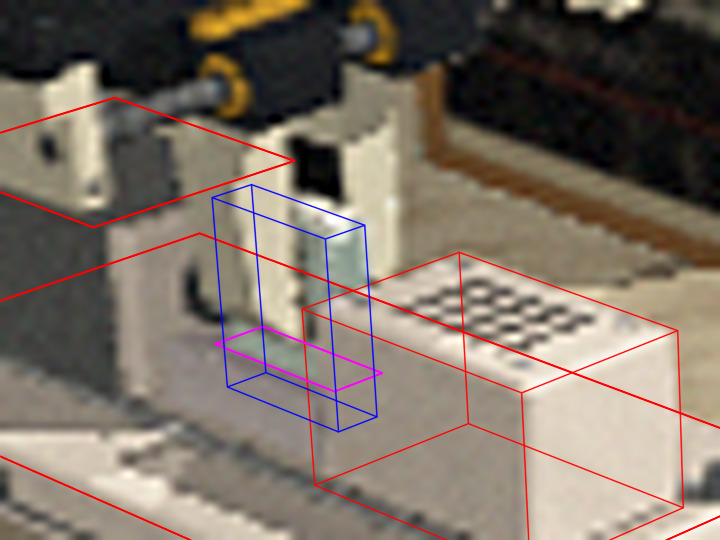

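View pics/s11.png

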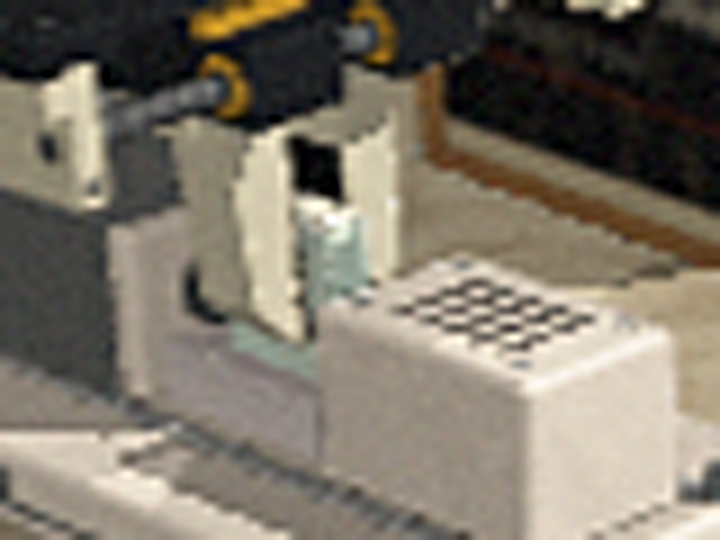

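View pics/s12.png

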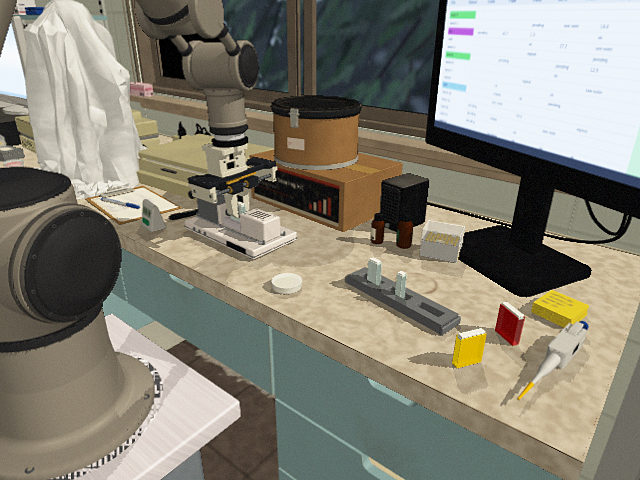

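```bash
python3 -c "
from cell import workorder,telemetry
print(workorder.hand_in()); o=telemetry.observe(); print(o['time'],o['tool_pos'],o['contact_force'],o['opening'])"
```

```text
the job is handed in; nothing more can be done
None
the job is handed in; nothing more can be done
```

I opened the dust hood, moved the long cell from the rack into the bay and pressed it down. I handed the job in at about 14 s with the cell still gripped; no verdict came back.

- **Hood:** I pushed it by its tab until it met the stop, at about 20 N. The top view puts it roughly 70 mm open; the scene view reads a few mm less.
- **Lift:** I gripped the cell by its frosted faces at 25 N. It came clear of the rack cleanly.
- **Insertion:** The cell passed into the pocket with only the spring's force of about 3–4 N, then stopped hard at 74.3 mm tool height. I had expected 74.5 mm for fully home, and 23–28 N of pushing did not move it further.
- **Last readings before hand-in:** The tool was steady at 74.5 mm, pushing down about 12 N. The jaws were 12.5 mm apart with the grip raised to 30 N, and yaw was within about 0.01 rad of the photometer's axis. The final picture shows the cell down in the bay, the other two cells standing in the rack, and the red and yellow look-alikes untouched.

**What disagreed or was not confirmed**
- My first photometer fit was about 1.6 mm off along y, because the hood started about 7 mm open. I refitted it before lowering the cell.
- The tool had drifted to about 0.04 rad off vertical, inside the 0.08 limit. With it came a sideways force of 4–5 N, probably from the pocket wall.
- I could not see the shutter blade or the lifter directly. I infer that the lifter is fully down from the hard stop and its height.

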